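# Clamp a batch of chokes in the locking pliers of a test bench, release and tray them

## Robot

A 7-joint arm with a two-finger parallel gripper is mounted at the origin on the work surface. World frame = base frame: x ahead of the robot, y to its left, z up, the work surface at z = 0. Lengths are in m, angles in rad, forces in N, time in s.
With the tool pointing down it reaches from about 0.425 to 0.925 m from the base axis. Payload 6.8 kg.
Tool frame: the origin (TCP) lies between the finger pads; the fingertips stand 22 mm ahead of it and the grasp point (between the pads) lies 3 mm ahead of it; z points along the fingers, y is the direction in which the jaws open and shut (so a half turn about z gives the same grasp; the last joint's range is limited). The gripper opens to 85 mm and grips with 20 to 120 N. Pads are 22 mm wide; open, the fingers measure 114 mm over their backs; the gripper's body (76 mm by 85 mm) begins 54 mm behind the grasp point. The pads swing forward as they close: fully open they stand 13 mm farther back than shut.
Start: joints at [1.054, 0.477, 0.022, 1.555, -0.011, 1.109, -0.083], TCP at [0.268, -0.619, 0.253] pointing down, gripper open.
Joint ranges: [-2.96, 2.96], [-0.34, 2.1], [-1.41, 1.46], [0.24, 2.44], [-1.37, 4.51], [0.17, 1.92], [-2.96, 2.96]. Speed limits (rad/s): [2.39, 2.39, 3.14, 3.14, 3.14, 3.14, 3.14].

## Interface

Orientations are given as a unit quaternion [w, x, y, z].
In Python, from station import bot gives the robot as it stands. The module is installed in compiled form; this text tells all that it offers.
- The arm moves only by the tool drive_tool, never from a script. Its argument "series" is one flat list of numbers, 7 for each row, row after row: the opening, from -1 (shut) to 1 (fully open), then the shift along the tool's x, y, z in mm, then the turn, a rotation vector about the tool's x, y, z in rad. In form: [jaw, x, y, z, wx, wy, wz, jaw, x, y, z, wx, wy, wz, ...]. A call has 1 to 12 rows; each row shifts and turns the commanded pose from where the row before left it, along the tool's axes as they then stand; what a row does not reach is not made up. A row lasts 1/8 s, in which the tool goes at most 62.5 mm and 10.7 degrees, less where a joint would pass 70% of its speed; a pose out of reach is approached as far as the arm can. A call with a gripper value outside its range is refused whole. The fingers move at their own pace and stop on an object; "force" is the grip in N (left out, the last holds). Time passes only in rows, so rows that do not move let the fingers close. It gives the time, the measured TCP pose, the force and the opening at its end, in the units of the state.
- bot.get_obs(): the state, without advancing time (a new reading comes with each control period).
- bot.read_camera(name): name is "scene" or "top" or "wrist"; returns a dict with "pixels" (384x512x3 uint8, blue, green, red), "camera_matrix" (3x3 intrinsics, pixels), "rvec" (rotation vector, rad) and "tvec" (3), from world to camera coordinates, as OpenCV has them. Camera axes: x right, y down, z forward; pixel columns grow to the right and rows downward; lengths in m; the calibration is good to about 2 mm. A picture is of the moment at which its call begins. There is no depth.
- bot.hand_in(): hands the job in, once; it reports no verdict.
The state is a dict: "t": time; "q": joint angles; "joint_vel": joint speeds; "joint_torque": joint torques, N m; "eef_pos": TCP position; "tool_rot": TCP orientation; "contact_force": force on the tool from outside, world axes, zero at the start; "torque": the same for the moment, N m; "gripper_width": opening from 0.0 (shut) to 1.0 (fully open).
Only numpy, scipy, OpenCV 4.12 (cv2) and the standard library are available. Lean on these libraries where they do the work, as an engineer would, in place of code of your own. Each camera call takes 0.05 s, during which the arm holds its last target. There are 200 camera calls.

## Task

Take every wound choke from the compartmented bin and stand them upright, side by side, between the long jaws of the bench-mounted locking pliers, then squeeze the two handles together until the pliers lock on the whole batch by themselves and let go of the handles. Leave them clamped so, untouched, for three seconds while the test bench takes its reading; then flick the release lever so that the pliers spring open, and stand all the chokes upright in the plain open tray. Leave the other things on the bench where they are.

Things in the scene. Friction and masses are not known exactly. Their poses are not given: they have to be found in the camera images.
- choke0: wound toroidal choke, all alike, three or four are there. Black mount block 60 mm along its y, 40 mm along its x, 24 mm high; on it stands a copper-wound ring, 60 mm diameter, 36 mm thick along x, centre 46 mm and top 76 mm above the underside. 0.25 kg. Grip it across the ring (along its x) about 60 mm above the underside. Origin: centre of underside, z up. Starts upright in the bin
- choke1: wound toroidal choke, all alike, three or four are there. Black mount block 60 mm along its y, 40 mm along its x, 24 mm high; on it stands a copper-wound ring, 60 mm diameter, 36 mm thick along x, centre 46 mm and top 76 mm above the underside. 0.25 kg. Grip it across the ring (along its x) about 60 mm above the underside. Origin: centre of underside, z up. Starts upright in the bin
- choke2: wound toroidal choke, all alike, three or four are there. Black mount block 60 mm along its y, 40 mm along its x, 24 mm high; on it stands a copper-wound ring, 60 mm diameter, 36 mm thick along x, centre 46 mm and top 76 mm above the underside. 0.25 kg. Grip it across the ring (along its x) about 60 mm above the underside. Origin: centre of underside, z up. Starts upright in the bin
- choke3: wound toroidal choke, all alike, three or four are there. Black mount block 60 mm along its y, 40 mm along its x, 24 mm high; on it stands a copper-wound ring, 60 mm diameter, 36 mm thick along x, centre 46 mm and top 76 mm above the underside. 0.25 kg. Grip it across the ring (along its x) about 60 mm above the underside. Origin: centre of underside, z up. Starts upright in the bin
- bin: black bin fixed to the bench, 68 mm along its x, 284 mm along its y, 28 mm high, walls and floor 4 mm, four compartments side by side along y (centres at y = -105, -35, 35, 105 mm), each with one choke or none. It may be at the left or right. Origin: centre of the underside
- tray: plain open aluminium tray fixed to the bench, no dividers, 92 mm along its x, 284 mm along its y, 22 mm high, walls and floor 4 mm; room for four chokes in a row, their y along its y (for instance at y = -102, -34, 34, 102 mm). On the side where the bin is not. Origin: centre of the underside
- fixture: locking pliers lying flat, bolted on a steel deck 20 mm high. The jaws run along the fixture's y, the head is at y = -140 to -200 mm (top 52 mm, its toggle links 66 mm) and the two handles point to -y. Origin: underside of the deck, below the middle of the jaws. See jaw_mid, handles_mid
- jaw_mid (a point): point on the deck top (z 20 mm), midway along and between the open jaws; axes as the fixture's. Jaw faces: y -135 to 135 mm, at x = -28 and 28 mm from here, 8 to 24 mm above the deck. The +x jaw is fixed; the -x one slides the chokes against it, so they end 8 mm to +x of here. Four chokes fit in a row, their y along the jaws, e.g. at y = -99, -33, 33, 99 mm, mounts not beyond the jaws' ends
- handles_mid (a point): fixed point midway between the handles where they are gripped, z 41 mm, 120 mm from their pivots (which are at y = 120, x = -10 and 10 mm from here). Both move alike, so it stays their middle. Handles: 12 mm wide, z 32 to 50 mm, their ends at y = -35 mm from here. Over their outer faces along x they measure 68 mm here when open, 32 mm locked
- handle (a joint): angle of each handle: 0 open, 0.15 rad fully squeezed (stop). A spring opens them. With chokes in the jaws they resist with up to about 15 N each, pass the centre at 0.125 rad and then stay locked at 0.15 without being held; with nothing in the jaws they do not lock
- jaw: the moving jaw, 275 mm long, with four sprung brass faces, each 65 mm long, 16 mm high, in a row; origin at the middle of the steel bar behind them, 24 mm from the faces. When the pliers are locked each face presses its choke with about 7 N
- release_tip (a point): pushing place on the release lever, an aluminium blade 6 mm thick, z 32 to 50 mm, 60 mm long, sticking out to -y behind the end of the -x handle; this point is 48 mm from its hinge. Beside it at +x, beyond the end of the other handle, is free room. Locked, it lies at about x = -10, y = -385 mm from the fixture's origin
- release_lever (a joint): 0 at rest; flicked towards the fixture's -x (outwards, away from the other handle) it turns up to 0.4 rad against a light spring (19 mm at the pushing place), then its stop pries the handle back over centre within another 10 mm (about 10 N) and the handles spring open; left alone the lever springs back
- yellow_core: bystander: yellow and black bare toroid, 70 mm across, lying flat
- black_core: bystander: black toroid, 80 mm across, lying flat
- screwdriver: bystander: screwdriver 170 mm long
- meter: bystander: grey hand meter 180 x 85 x 35 mm
- mug: bystander: white mug 90 mm high
- jar: bystander: white jar 80 mm high

How it is judged:
By the outcome, as a careful person would: the job done as asked, in the order asked, and still so for the second after the job is handed in, with the robot touching nothing.
Of choke0, choke1, choke2, choke3 only 3 to 4 are there at a start; the rules pass over those that are not, and their reading is None.
At some moment in a run one of choke0, choke1, choke2, choke3 may be knocked a few centimetres aside while the robot is not near it.
Once in a run the grip may slacken for a moment while it holds something.
It also fails if it takes over 210 s, if anything falls off the work surface, if the arm or the gripper's body presses on something with over 40 N, if the wrist force passes 120 N, or if a joint passes its speed limit or range.

## Working session

There is one attempt and no reset: what is moved stays moved. The work goes in short steps, Python scripts to look and compute and a tool call to move; the robot and the scene stay as the last step left them, time stands still between calls to the robot, and variables do not carry over. Pictures are saved under pics/ and viewed, about 12 in all and at most 16, crops included, and the job is handed in when it is done.

Besides the shell and the picture viewer there is one more tool, called after "Call:" by a JSON object that holds its "method" and its "body". drive_tool: Moves the arm, as the interface text tells. Its arguments: {"type":"object","properties":{"series":{"type":"array"},"force":{"type":"number"}},"required":["series"]}

```bash
mkdir -p pics; cat > h.py <<'E'
import cv2, numpy as np
from station import bot
from scipy.spatial.transform import Rotation as R
def snap(cam,name=None,crop=None,scale=1):
    d=bot.read_camera(cam)
    if name:
        p=d["pixels"]
        if crop: p=p[crop[1]:crop[3],crop[0]:crop[2]]
        cv2.imwrite(f"pics/{name}.png",cv2.resize(p,None,fx=scale,fy=scale,interpolation=cv2.INTER_CUBIC))
    return d
def ray(d,u,v,z):
    K=np.array(d["camera_matrix"]);Rm=cv2.Rodrigues(np.array(d["rvec"],float))[0];t=np.array(d["tvec"],float).ravel()
    c=-Rm.T@t; r=Rm.T@np.linalg.inv(K)@[u,v,1]
    return (c+r*(z-c[2])/r[2])
def proj(d,P):
    return cv2.projectPoints(np.array(P,float).reshape(-1,3),np.array(d["rvec"],float),np.array(d["tvec"],float),np.array(d["camera_matrix"],float),None)[0].reshape(-1,2)
def st():
    o=bot.get_obs();q=np.array(o["tool_rot"]);r=R.from_quat(q[[1,2,3,0]])
    print("t",round(o["t"],2),"pos",np.round(np.array(o["eef_pos"])*1000,1),"F",np.round(o["contact_force"],1),"w",round(o["gripper_width"],3))
    return o,r
def to(p,yaw=None):
    """move in tool axes to world p (mm); yaw= desired world angle of tool y axis"""
    o,r=st(); d=np.array(p)-np.array(o["eef_pos"])*1000
    m=r.as_matrix(); print("tool y yaw",np.degrees(np.arctan2(m[1,1],m[0,1])).round(1),"zaxis",m[:,2].round(3))
    print("shift tool",(m.T@d).round(1))
E
python3 - <<'E'
from h import *
for c in("scene","top"):
    d=snap(c,c+"0",scale=1.55); Rm=cv2.Rodrigues(np.array(d["rvec"],float))[0]; print(c,(-Rm.T@np.array(d["tvec"]).ravel()).round(3),Rm[2].round(2))
o,r=st(); print(r.as_matrix().round(3))
E
```

```text
scene [1.21  0.389 1.104] [-0.48 -0.31 -0.82]
top [0.457 0.012 1.602] [ 0.07 -0.01 -1.  ]
t 0.1 pos [ 268.1 -618.9  252.4] F [-0.5  0.6 -1. ] w 1.001
[[ 0.918  0.398 -0.001]
 [ 0.398 -0.918  0.001]
 [-0.    -0.002 -1.   ]]
```

View pics/scene0.png

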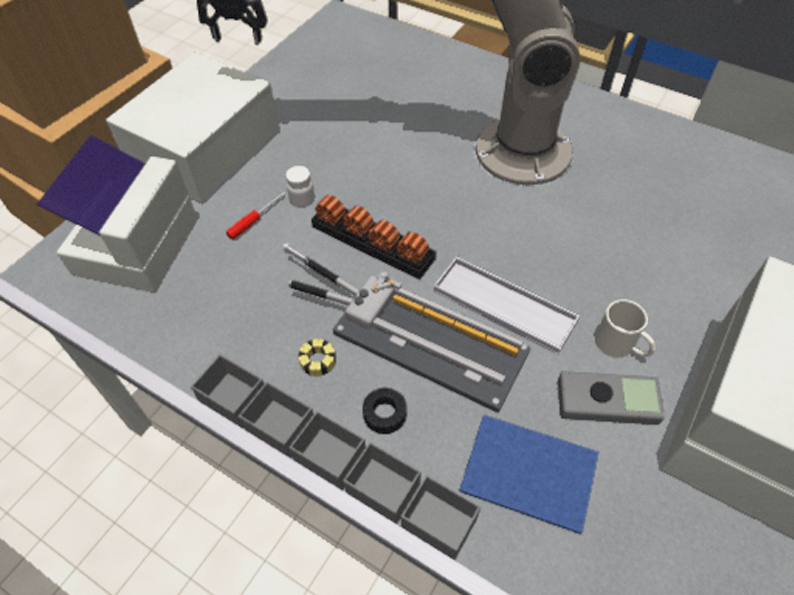

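View pics/top0.png

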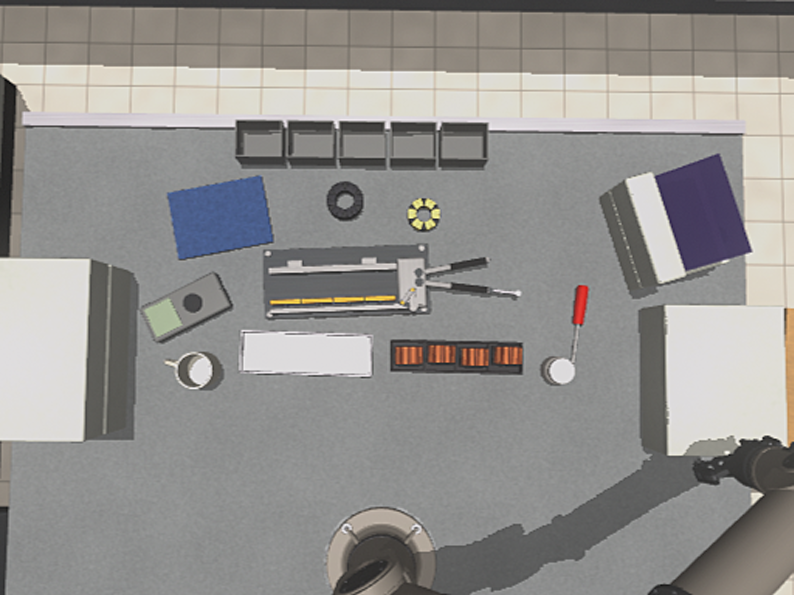

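```bash
python3 - <<'E'
from h import *
d=snap("top","top1",(145,145,345,250),4)
for n,u,v,z in [("bin BL",390,372,.028),("bin TR",523,340,.028),("tray BL",239,374,.022),("tray TR",374,333,.022),("deckTL",264,250,.02),("deckBR",431,311,.02)]:
    print(n,(ray(d,u/1.55,v/1.55,z)*1000).round())
E
```

```text
bin BL [402. -15.  28.]
bin TR [ 473. -300.   28.]
tray BL [394. 308.  22.]
tray TR [485.  20.  22.]
deckTL [662. 261.  20.]
deckBR [ 533. -103.   20.]
```

View pics/top1.png

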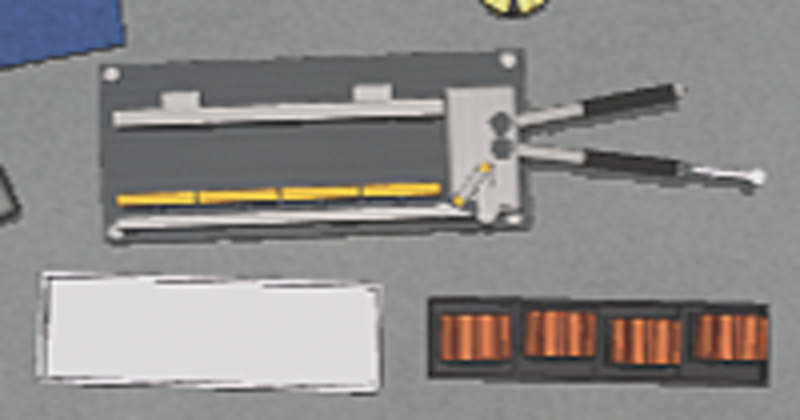

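```bash
cat >> h.py <<'E'
def cr(d,u,v,z,x0=145,y0=145,s=4):
    return ray(d,(u+.5)/s-.5+x0,(v+.5)/s-.5+y0,z)*1000
E
python3 - <<'E'
from h import *
d=bot.read_camera("top")
def rect(n,pts,z):
    P=np.array([cr(d,u,v,z)[:2] for u,v in pts]) # TL TR BR BL
    c=P.mean(0); e=(P[0]+P[3]-P[1]-P[2])/2; w=(P[0]+P[1]-P[2]-P[3])/2
    print(n,c.round(1),"len",np.linalg.norm(e).round(1),"wid",np.linalg.norm(w).round(1),"yaw of +y: ",np.degrees(np.arctan2(-e[0],e[1])).round(2))
rect("tray",[(43,272),(382,284),(379,393),(36,383)],.022)
rect("bin",[(429,297),(769,304),(768,386),(427,378)],.028)
rect("deck",[(100,65),(526,49),(531,231),(106,243)],.02)
rect("jawgap",[(115,126),(444,112),(440,184),(118,195)],.044)
for n,a in dict(a=(441,512,315,360),b=(526,596,310,355),c=(611,682,318,365),d=(696,768,315,360)).items():
    print(n,cr(d,(a[0]+a[1])/2,(a[2]+a[3])/2,.065).round(1), (cr(d,a[0],a[2],.06)-cr(d,a[1],a[3],.06)).round(1))
for n,u,v in [("h+ tip",680,92),("h- tip",685,168),("lever tip",762,178),("piv+",501,122),("piv-",501,148)]: print(n,cr(d,u,v,.05).round(1))
E
```

```text
tray [439.8 166.4] len 283.9 wid 91.4 yaw of +y:  -1.27
bin [ 436.3 -156.5] len 283.0 wid 67.5 yaw of +y:  -0.68
deck [596.6  80.4] len 357.3 wid 151.8 yaw of +y:  2.51
jawgap [587.9 109.5] len 269.1 wid 58.5 yaw of +y:  2.82
a [438.7 -53.7  65. ] [35.9 58.   0. ]
b [ 443.5 -122.2   65. ] [35.9 57.2  0. ]
c [ 436.9 -191.7   65. ] [37.5 57.9  0. ]
d [ 440.8 -261.1   65. ] [35.9 58.6  0. ]
h+ tip [ 642.5 -221.    50. ]
h- tip [ 579.6 -225.2   50. ]
lever tip [ 572.  -288.7   50. ]
piv+ [616.  -73.2  50. ]
piv- [594.5 -73.4  50. ]
```

Call:
{"method": "drive_tool", "body": {"series": [1,38,-45,0,0,0,0,1,38,-45,0,0,0,0,1,38,-45,0,0,0,0,1,38,-45,0,0,0,0,1,38,-45,0,0,0,0,1,38,-45,0,0,0,0,1,38,-45,0,0,0,0,1,38,-45,0,0,0,0,1,38,-45,0,0,0,0,1,39,-46,0,0,0,0,1,0,0,0,0,0,-0.165,1,0,0,0,0,0,-0.165], "force": 60}}

```text
t: 1.7
eef_pos: [0.4387, -0.0531, 0.2533]
tool_rot: [-0.0, 0.931, 0.365, -0.0]
contact_force: [0.7, -1.0, 0.1]
gripper_width: 1.0
```

Call:
{"method": "drive_tool", "body": {"series": [1,0,0,0,0,0,-0.165,1,0,0,0,0,0,-0.165,1,0,0,0,0,0,-0.165,1,0,0,0,0,0,-0.165,1,0,0,0,0,0,-0.165,1,0,0,0,0,0,0,1,0,0,0,0,0,0]}}

```text
t: 2.58
eef_pos: [0.4386, -0.0542, 0.2533]
tool_rot: [-0.0, 0.711, 0.703, -0.0]
contact_force: [0.2, -0.3, -0.7]
gripper_width: 0.999
```

```bash
python3 - <<'E'
from h import *
to([438.7,-53.7,120]); print(np.round(bot.get_obs()["q"],2)); snap("wrist","w0",scale=1.55)
E
```

```text
t 2.58 pos [438.6 -54.2 253.3] F [ 0.2 -0.3 -0.7] w 0.999
tool y yaw -0.6 zaxis [-0. -0. -1.]
shift tool [5.000e-01 1.000e-01 1.333e+02]
[ 0.42  0.12 -0.46  2.06  0.06  0.98 -0.09]
```

View pics/w0.png

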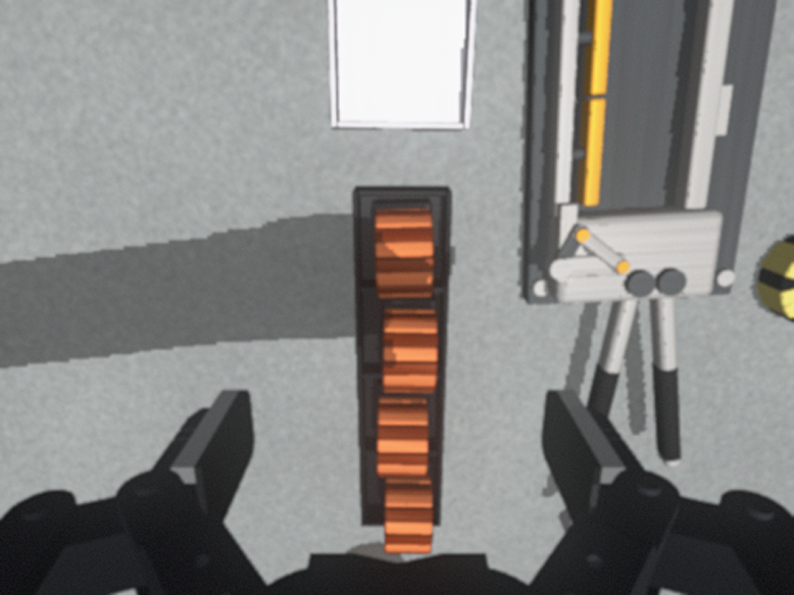

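```bash
python3 - <<'E'
from h import *
d=bot.read_camera("wrist")
for n,u,v in [("a",405.5,225),("b",410.5,330),("c",403.5,415),("d",409,490)]: print(n,ray(d,u/1.55,v/1.55,.079)[:2]*1000)
for n,u,v,z in [("jaw- near top",603,206,.044),("jaw+ near",684,206,.044),("jaw- far",594+12,40,.044),("jaw+ far",704,40,.044),("piv-",640,283,.06),("piv+",671,283,.06),("deck corner L",525,303,.02),("deck corner R",733,291,.02),("hand- tip",668+6,462,.05),("tray L",332,128,.022),("tray R",468,128,.022)]: print(n,(ray(d,u/1.55,v/1.55,z)[:2]*1000).round(1))
E
```

```text
a [444.17120079 -29.84535223]
b [447.03236765 -96.52258748]
c [ 442.29932134 -157.85000231]
d [ 445.84565571 -218.65854073]
jaw- near top [572.7 -25.5]
jaw+ near [625.2 -25.9]
jaw- far [562.8  71.9]
jaw+ far [620.3  71.4]
piv- [596.2 -72.9]
piv+ [616.3 -73.1]
deck corner L [ 533.3 -100.6]
deck corner R [685.4 -92.6]
hand- tip [ 647.4 -219. ]
tray L [396.8  24.1]
tray R [486.5  23.2]
```

Call:
{"method": "drive_tool", "body": {"series": [1,0,0,62,0,0,0,1,0,0,62,0,0,0,1,0,0,36,0,0,0,1,0,0,26,0,0,0,1,0,0,0,0,0,0]}}

```text
t: 3.3
eef_pos: [0.4374, -0.0539, 0.0659]
tool_rot: [-0.002, 0.71, 0.704, -0.001]
contact_force: [-0.0, -0.3, -0.1]
gripper_width: 0.999
```

Call:
{"method": "drive_tool", "body": {"series": [-1,0,0,0,0,0,0,-1,0,0,0,0,0,0,-1,0,0,0,0,0,0,-1,0,0,0,0,0,0,-1,0,0,0,0,0,0,-1,0,0,0,0,0,0,-1,0,0,-20,0,0,0,-1,0,0,-40,0,0,0,-1,0,0,-40,0,0,0,-1,0,0,0,0,0,0], "force": 60}}

```text
t: 4.55
eef_pos: [0.4405, -0.0543, 0.17]
tool_rot: [0.003, 0.71, 0.704, 0.002]
contact_force: [-0.7, -0.5, -3.7]
gripper_width: 0.412
```

```bash
python3 - <<'E'
from h import *
y=np.radians(2.6)
for f in(99,33,-33,-99): print(f,(np.array([588.5,109.5])+f*np.array([-np.sin(y),np.cos(y)])).round(1))
to([584,208.4,160])
E
```

```text
99 [584.  208.4]
33 [587.  142.5]
-33 [590.   76.5]
-99 [593.   10.6]
t 4.55 pos [440.5 -54.3 170. ] F [-0.7 -0.5 -3.7] w 0.412
tool y yaw -0.4 zaxis [ 0.006 -0.001 -1.   ]
shift tool [263.8 141.5  10.6]
```

Call:
{"method": "drive_tool", "body": {"series": [-1,44,23.5,0,0,0,0,-1,44,23.5,0,0,0,0,-1,44,23.5,0,0,0,0,-1,44,23.5,0,0,0,0,-1,44,23.5,0,0,0,0,-1,44,24,0,0,0,0,-1,0,0,0,0,0,-0.053,-1,0,0,30,0,0,0,-1,0,0,25,0,0,0,-1,0,0,0,0,0,0]}}

```text
t: 5.8
eef_pos: [0.5796, 0.2076, 0.1089]
tool_rot: [-0.001, 0.691, 0.723, -0.003]
contact_force: [0.4, -0.6, -2.2]
gripper_width: 0.415
```

```bash
python3 - <<'E'
from h import *
to([584,208.4,82]); snap("wrist","w1",scale=1.55)
E
```

```text
t 5.8 pos [579.6 207.6 108.9] F [ 0.4 -0.6 -2.2] w 0.415
tool y yaw 2.6 zaxis [-0.006 -0.003 -1.   ]
shift tool [ 0.7  4.6 26.9]
```

View pics/w1.png

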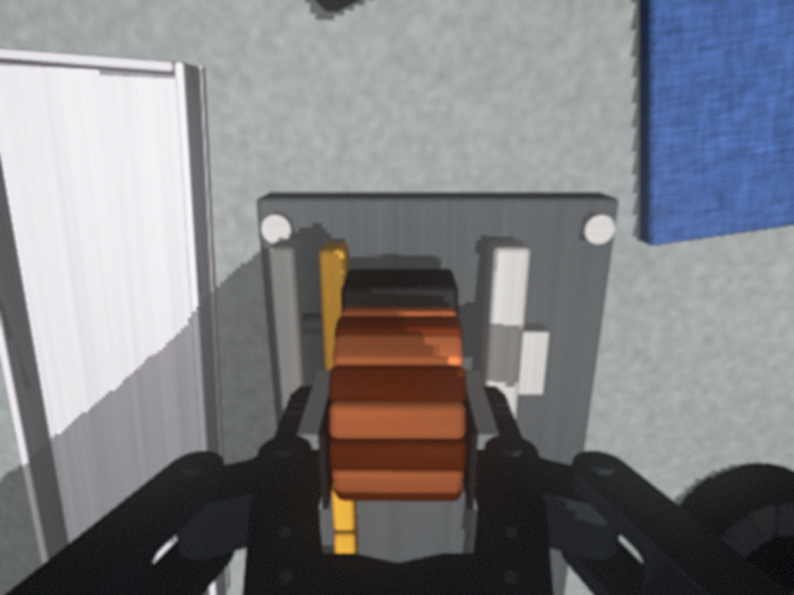

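```bash
python3 - <<'E'
from h import *
d=bot.read_camera("wrist")
for n,u,v,z in [("brass far",347,247,.044),("fix far",492,247,.044),("brass mid",353,525,.044),("mount L",345,272,.071),("mount R",453,272,.071),("deckL",259,198,.02),("deckR",616,198,.02)]: print(n,(ray(d,u/1.55,v/1.55,z)[:2]*1000).round(1))
to([584,208.4,82])
E
```

```text
brass far [560.5 244.3]
fix far [615.  246.9]
brass mid [565.1 113.4]
mount L [562.5 242.6]
mount R [597.8 244.2]
deckL [521.6 257.4]
deckR [668.5 264.3]
t 5.9 pos [581.7 208.8 111.9] F [ 1.   0.2 -2.6] w 0.41
tool y yaw 2.6 zaxis [-0.001 -0.    -1.   ]
shift tool [-0.5  2.3 29.9]
```

Call:
{"method": "drive_tool", "body": {"series": [-1,1.5,7,0,0,0,0,-1,0,0,12,0,0,0,-1,0,0,10,0,0,0,-1,0,0,6,0,0,0,-1,0,0,2,0,0,0,-1,0,0,0,0,0,0,-1,0,0,0,0,0,0]}}

```text
t: 6.78
eef_pos: [0.5889, 0.2104, 0.0841]
tool_rot: [0.001, 0.691, 0.723, -0.0]
contact_force: [-4.8, -3.6, 14.5]
gripper_width: 0.412
```

Call:
{"method": "drive_tool", "body": {"series": [1,0,0,0,0,0,0,1,0,0,0,0,0,0,1,0,0,0,0,0,0,1,0,0,-45,0,0,0,1,0,0,-45,0,0,0,1,-54,-26,0,0,0,0,1,-54,-26,0,0,0,0.055,1,-54,-26,0,0,0,0,1,-54,-26,0,0,0,0,1,-54,-26,0,0,0,0,1,0,0,0,0,0,0]}}

```text
t: 8.15
eef_pos: [0.46, -0.0657, 0.1718]
tool_rot: [0.0, 0.713, 0.701, -0.002]
contact_force: [0.8, 0.4, -0.4]
gripper_width: 0.998
```

```bash
cat >> h.py <<'E'
def blobs(cam="top",z=.065,d=None):
    d=d or bot.read_camera(cam); h=cv2.cvtColor(d["pixels"],cv2.COLOR_BGR2HSV)
    m=cv2.inRange(h,(3,120,50),(14,255,255)); m=cv2.morphologyEx(m,cv2.MORPH_CLOSE,np.ones((3,3)))
    n,l,s,c=cv2.connectedComponentsWithStats(m)
    for i in range(1,n):
        if s[i,4]>40: print(cam,"blob",(ray(d,s[i,0]+s[i,2]/2-.5,s[i,1]+s[i,3]/2-.5,z)[:2]*1000).round(1),"bbox",s[i])
E
python3 - <<'E'
from h import *
to([447,-122,66]); blobs(); snap("wrist","w2",scale=1.55); blobs("wrist",.079)
E
```

```text
t 8.15 pos [460.  -65.7 171.8] F [ 0.8  0.4 -0.4] w 0.998
tool y yaw -1.0 zaxis [-0.002 -0.002 -1.   ]
shift tool [-56.2 -11.8 106. ]
top blob [587.2 212.4] bbox [174 177  18  12 185]
top blob [ 436.9 -190.9] bbox [298 225  17  11 173]
top blob [ 440.8 -260.7] bbox [319 224  18  11 190]
wrist blob [ 445.6 -136.5] bbox [ 210  224   50  140 5997]
```

Call:
{"method": "drive_tool", "body": {"series": [1,-56,-12,0,0,0,0,1,0,0,45,0,0,0,1,0,0,35,0,0,0,1,0,0,26,0,0,0,1,0,0,0,0,0,0,-1,0,0,0,0,0,0,-1,0,0,0,0,0,0,-1,0,0,0,0,0,0,-1,0,0,0,0,0,0,-1,0,0,0,0,0,0,-1,0,0,0,0,0,0,-1,0,0,0,0,0,0]}}

```text
t: 9.8
eef_pos: [0.4504, -0.1168, 0.0673]
tool_rot: [0.001, 0.71, 0.704, 0.0]
contact_force: [-1.8, 1.4, 5.8]
gripper_width: 0.412
```

Call:
{"method": "drive_tool", "body": {"series": [-1,0,0,-30,0,0,0,-1,0,0,-40,0,0,0,-1,0,0,-35,0,0,0,-1,45,24,0,0,0,0,-1,45,24,0,0,0,0,-1,45,24,0,0,0,0,-1,45,24,0,0,0,-0.06,-1,45,24,0,0,0,0,-1,0,0,0,0,0,0]}}

```text
t: 10.92
eef_pos: [0.57, 0.114, 0.1719]
tool_rot: [-0.001, 0.687, 0.727, 0.002]
contact_force: [0.1, -0.8, -2.2]
gripper_width: 0.413
```

```bash
python3 - <<'E'
from h import *
to([591.5,144,110]); blobs()
E
```

```text
t 10.93 pos [570.  114.  171.9] F [ 0.1 -0.8 -2.2] w 0.413
tool y yaw 3.3 zaxis [ 0.002  0.004 -1.   ]
shift tool [28.5 23.1 62. ]
top blob [585.4 227. ] bbox [174 178   9  11  60]
top blob [ 436.9 -190.9] bbox [298 225  17  11 186]
top blob [ 440.8 -260.7] bbox [319 224  18  11 189]
```

Call:
{"method": "drive_tool", "body": {"series": [-1,34,23,0,0,0,0.012,-1,0,0,30,0,0,0,-1,0,0,30,0,0,0,-1,0,0,0,0,0,0,-1,0,0,0,0,0,0]}}

```text
t: 11.6
eef_pos: [0.591, 0.1429, 0.1124]
tool_rot: [0.0, 0.694, 0.72, 0.0]
contact_force: [1.0, -0.2, -2.4]
gripper_width: 0.411
```

```bash
python3 - <<'E'
from h import *
to([591.5,150,84]); snap("wrist","w3",scale=1.55)
E
```

```text
t 11.6 pos [591.  142.9 112.4] F [ 1.  -0.2 -2.4] w 0.411
tool y yaw 2.2 zaxis [ 0.001 -0.    -1.   ]
shift tool [ 7.1  0.7 28.4]
```

View pics/w3.png

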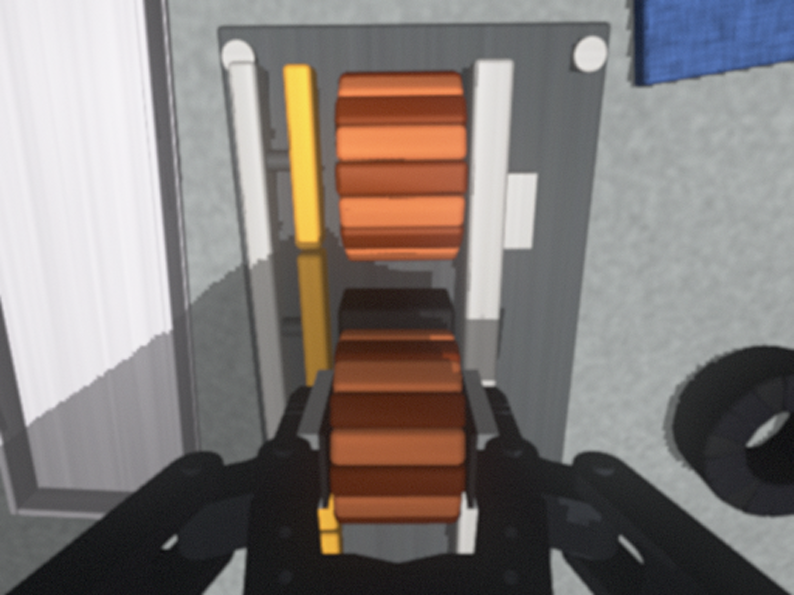

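Call:
{"method": "drive_tool", "body": {"series": [-1,7,1,0,0,0,-0.007,-1,0,0,12,0,0,0,-1,0,0,10,0,0,0,-1,0,0,4,0,0,0,-1,0,0,2,0,0,0,-1,0,0,0,0,0,0,-1,0,0,0,0,0,0]}}

```text
t: 12.52
eef_pos: [0.5915, 0.1507, 0.0834]
tool_rot: [0.0, 0.691, 0.723, 0.0]
contact_force: [1.1, -0.7, -1.0]
gripper_width: 0.412
```

Call:
{"method": "drive_tool", "body": {"series": [1,0,0,0,0,0,0,1,0,0,0,0,0,0,1,0,0,0,0,0,0,1,0,0,-45,0,0,0,1,0,0,-45,0,0,0,1,-56,-27,0,0,0,0,1,-56,-27,0,0,0,0,1,-56,-27,0,0,0,0,1,-56,-27,0,0,0,0,1,-56,-27,0,0,0,0,1,-56,-28,0,0,0,0,1,0,0,0,0,0,0.057]}}

```text
t: 14.02
eef_pos: [0.441, -0.1979, 0.1731]
tool_rot: [0.0, 0.715, 0.699, -0.001]
contact_force: [0.5, 1.6, -0.4]
gripper_width: 1.002
```

Call:
{"method": "drive_tool", "body": {"series": [1,0,0,0,0,0,0]}}

```text
t: 14.15
eef_pos: [0.4438, -0.1929, 0.1735]
tool_rot: [0.0, 0.711, 0.703, 0.0]
contact_force: [-0.2, 0.4, -1.0]
gripper_width: 1.001
```

```bash
python3 - <<'E'
from h import *
to([440.5,-193,66]); blobs();blobs("wrist",.079)
E
```

```text
t 14.15 pos [ 443.8 -192.9  173.5] F [-0.2  0.4 -1. ] w 1.001
tool y yaw -0.7 zaxis [ 0. -0. -1.]
shift tool [ -0.2  -3.3 107.5]
top blob [587.2 212.4] bbox [174 177  18  12 185]
top blob [589.6 145.6] bbox [195 177  17  11 184]
top blob [ 436.7 -174.6] bbox [298 225   7  11  54]
wrist blob [ 441.2 -183.4] bbox [ 226  153   51   75 3656]
wrist blob [ 445.2 -245.5] bbox [ 235  234   46   69 3040]
```

Call:
{"method": "drive_tool", "body": {"series": [1,0,-3,30,0,0,0,1,0,0,50,0,0,0,1,0,0,27,0,0,0,1,0,0,0,0,0,0,-1,0,0,0,0,0,0,-1,0,0,0,0,0,0,-1,0,0,0,0,0,0,-1,0,0,0,0,0,0,-1,0,0,0,0,0,0,-1,0,0,0,0,0,0,-1,0,0,-30,0,0,0,-1,0,0,-40,0,0,0]}}

```text
t: 15.75
eef_pos: [0.44, -0.192, 0.1367]
tool_rot: [-0.001, 0.711, 0.703, -0.0]
contact_force: [1.1, -0.5, -2.5]
gripper_width: 0.414
```

Call:
{"method": "drive_tool", "body": {"series": [-1,0,0,-35,0,0,0,-1,45,26,0,0,0,0,-1,45,26,0,0,0,0,-1,45,26,0,0,0,0,-1,45,26,0,0,0,0,-1,45,26,0,0,0,0,-1,43,25,0,0,0,0,-1,0,0,0,0,0,-0.058,-1,0,0,0,0,0,0]}}

```text
t: 16.88
eef_pos: [0.5985, 0.0741, 0.1711]
tool_rot: [-0.0, 0.69, 0.724, -0.0]
contact_force: [-0.0, -0.3, -1.7]
gripper_width: 0.419
```

```bash
python3 - <<'E'
from h import *
to([594.5,78,84]); blobs(); blobs("wrist",.1)
E
```

```text
t 16.88 pos [598.5  74.1 171.1] F [-0.  -0.3 -1.7] w 0.419
tool y yaw 2.7 zaxis [-0.001 -0.    -1.   ]
shift tool [ 4.1 -3.8 87.1]
top blob [587.2 212.4] bbox [174 177  18  12 184]
top blob [589.5 153.8] bbox [195 177  12  11  95]
top blob [ 440.8 -260.7] bbox [319 224  18  11 189]
wrist blob [591.1 185.1] bbox [ 219    0   65   36 2118]
wrist blob [591.5 146. ] bbox [ 219   50   61   91 5262]
wrist blob [600.6  38.7] bbox [  212   200    90   126 10484]
```

Call:
{"method": "drive_tool", "body": {"series": [-1,4,-3.5,0,0,0,0,-1,0,0,35,0,0,0,-1,0,0,30,0,0,0,-1,0,0,14,0,0,0,-1,0,0,6,0,0,0,-1,0,0,2.5,0,0,0,-1,0,0,0,0,0,0,-1,0,0,0,0,0,0]}}

```text
t: 17.98
eef_pos: [0.5957, 0.0779, 0.0846]
tool_rot: [0.0, 0.69, 0.723, 0.001]
contact_force: [0.2, -0.6, -2.2]
gripper_width: 0.416
```

Call:
{"method": "drive_tool", "body": {"series": [-1,0,0,2.5,0,0,0,-1,0,0,0,0,0,0,-1,0,0,0,0,0,0]}}

```text
t: 18.35
eef_pos: [0.5958, 0.078, 0.0835]
tool_rot: [0.001, 0.69, 0.723, 0.0]
contact_force: [-4.8, -1.0, 14.0]
gripper_width: 0.412
```

Call:
{"method": "drive_tool", "body": {"series": [1,0,0,0,0,0,0,1,0,0,0,0,0,0,1,0,0,0,0,0,0,1,0,0,-45,0,0,0,1,0,0,-45,0,0,0,1,-55,-27,0,0,0,0,1,-56,-27,0,0,0,0,1,-55,-27,0,0,0,0,1,-56,-27,0,0,0,0,1,-55,-27,0,0,0,0,1,-56,-27,0,0,0,0,1,0,0,0,0,0,0.059]}}

```text
t: 19.85
eef_pos: [0.4457, -0.2683, 0.1709]
tool_rot: [0.0, 0.715, 0.699, -0.001]
contact_force: [1.0, 0.8, 0.5]
gripper_width: 0.997
```

Call:
{"method": "drive_tool", "body": {"series": [1,0,0,0,0,0,0]}}

```text
t: 19.98
eef_pos: [0.4488, -0.2628, 0.1712]
tool_rot: [-0.0, 0.712, 0.703, 0.0]
contact_force: [-0.1, 0.7, -0.4]
gripper_width: 1.001
```

```bash
python3 - <<'E'
from h import *
to([444.5,-263,66]); blobs();blobs("wrist",.079)
E
```

```text
t 19.98 pos [ 448.8 -262.8  171.2] F [-0.1  0.7 -0.4] w 1.001
tool y yaw -0.7 zaxis [ 0.  0. -1.]
shift tool [ -0.2  -4.3 105.2]
top blob [587.2 212.4] bbox [174 177  18  12 185]
top blob [589.6 145.6] bbox [195 177  17  11 184]
top blob [593.6  77.2] bbox [216 176  17  11 185]
top blob [ 440.7 -249.3] bbox [319 224  11  11  94]
wrist blob [ 445.2 -253.3] bbox [ 224  154   52   75 3609]
```

Call:
{"method": "drive_tool", "body": {"series": [1,0,-4,30,0,0,0,1,0,0,50,0,0,0,1,0,0,25,0,0,0,1,0,0,0,0,0,0,-1,0,0,0,0,0,0,-1,0,0,0,0,0,0,-1,0,0,0,0,0,0,-1,0,0,0,0,0,0,-1,0,0,0,0,0,0,-1,0,0,0,0,0,0,-1,0,0,-30,0,0,0,-1,0,0,-40,0,0,0]}}

```text
t: 21.58
eef_pos: [0.4441, -0.2621, 0.1366]
tool_rot: [-0.001, 0.711, 0.703, -0.0]
contact_force: [0.3, -0.4, -2.2]
gripper_width: 0.41
```

Call:
{"method": "drive_tool", "body": {"series": [-1,0,0,-35,0,0,0,-1,45,25,0,0,0,0,-1,45,25,0,0,0,0,-1,45,25,0,0,0,0,-1,45,25,0,0,0,0,-1,45,25,0,0,0,0,-1,46,27,0,0,0,0,-1,0,0,0,0,0,-0.058,-1,0,0,0,0,0,0]}}

```text
t: 22.7
eef_pos: [0.5999, 0.007, 0.1712]
tool_rot: [-0.0, 0.691, 0.723, -0.0]
contact_force: [0.7, 0.4, -1.3]
gripper_width: 0.413
```

```bash
python3 - <<'E'
from h import *
to([597.5,11.5,84]); blobs(); blobs("wrist",.1)
E
```

```text
t 22.7 pos [599.9   7.  171.2] F [ 0.7  0.4 -1.3] w 0.413
tool y yaw 2.7 zaxis [-0.001 -0.    -1.   ]
shift tool [ 4.6 -2.2 87.2]
top blob [593.6  77.2] bbox [216 175  17  13 162]
top blob [587.2 212.4] bbox [174 177  18  12 185]
top blob [589.6 145.6] bbox [195 177  17  11 184]
wrist blob [592.5 118.1] bbox [ 219    0   65   35 2101]
wrist blob [595.7  79.5] bbox [ 224   49   61   91 5298]
wrist blob [602.  -29.2] bbox [  212   201    90   126 10480]
```

Call:
{"method": "drive_tool", "body": {"series": [-1,4.5,-2.5,0,0,0,0,-1,0,0,35,0,0,0,-1,0,0,30,0,0,0,-1,0,0,14,0,0,0,-1,0,0,6,0,0,0,-1,0,0,3.5,0,0,0,-1,0,0,0,0,0,0,-1,0,0,0,0,0,0]}}

```text
t: 23.8
eef_pos: [0.5981, 0.0112, 0.0836]
tool_rot: [0.001, 0.691, 0.723, 0.001]
contact_force: [-0.6, 0.4, 0.4]
gripper_width: 0.412
```

Call:
{"method": "drive_tool", "body": {"series": [1,0,0,0,0,0,0,1,0,0,0,0,0,0,1,0,0,0,0,0,0,1,0,0,-45,0,0,0,1,0,0,-45,0,0,0,1,-51,1,0,0,0,0,1,-51,1,0,0,0,0,1,-51,1,0,0,0,0,1,-51,1,0,0,0,0,1,0,0,0,0,0,0]}}

```text
t: 25.05
eef_pos: [0.6101, -0.199, 0.1723]
tool_rot: [0.001, 0.694, 0.72, -0.001]
contact_force: [0.0, 0.4, 0.8]
gripper_width: 1.001
```

```bash
python3 - <<'E'
from h import *
to([611.6,-193,44]); blobs(); d=snap("wrist","w4",scale=1.55)
E
```

```text
t 25.05 pos [ 610.1 -199.   172.3] F [0.  0.4 0.8] w 1.001
tool y yaw 2.1 zaxis [-0.001 -0.003 -1.   ]
shift tool [  6.3   1.9 128.3]
top blob [593.6  77.2] bbox [216 175  17  13 187]
top blob [595.9  10.3] bbox [236 175  18  12 192]
top blob [587.2 212.4] bbox [174 177  18  12 185]
top blob [589.6 145.6] bbox [195 177  17  11 184]
```

View pics/w4.png

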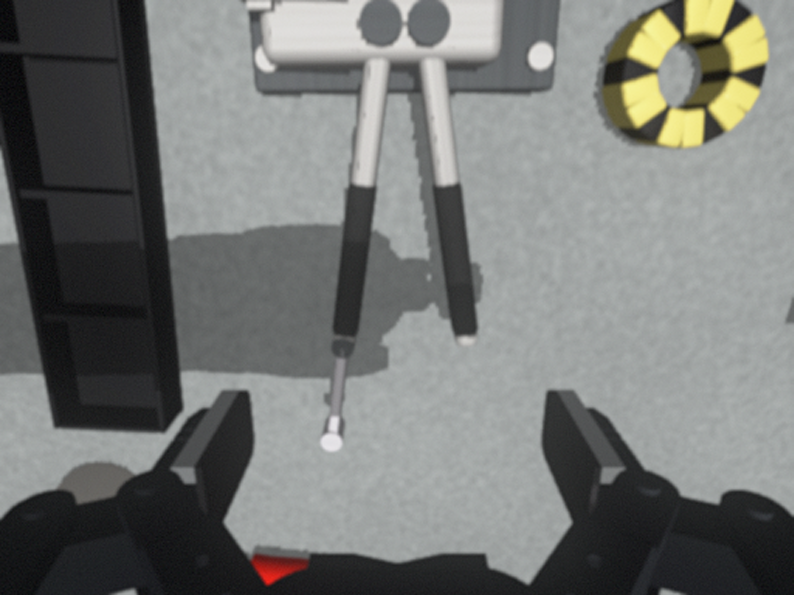

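```bash
python3 - <<'E'
from h import *
d=bot.read_camera("wrist")
for n,u,v in [("tip-",344,336),("tip+",466,336),("lever tip",331,440),("lever hinge",344,347)]: print(n,(ray(d,u/1.55,v/1.55,.05)[:2]*1000).round(1))
to([611.6,-193,44])
E
```

```text
tip- [ 584.6 -217.6]
tip+ [ 648.  -214.8]
lever tip [ 578.1 -281.2]
lever hinge [ 584.7 -223.9]
t 25.2 pos [ 611.  -191.2  172.8] F [-0.2  0.8 -1.1] w 1.001
tool y yaw 2.7 zaxis [ 0.     0.001 -1.   ]
shift tool [ -2.    0.5 128.8]
```

Call:
{"method": "drive_tool", "body": {"series": [1,1,1.5,40,0,0,0,1,0,0,40,0,0,0,1,0,0,30,0,0,0,1,0,0,18,0,0,0,1,0,0,0,0,0,0,1,0,0,0,0,0,0]}}

```text
t: 25.95
eef_pos: [0.6134, -0.191, 0.0461]
tool_rot: [0.001, 0.69, 0.723, 0.001]
contact_force: [0.6, 0.2, -0.1]
gripper_width: 0.998
```

Call:
{"method": "drive_tool", "body": {"series": [-1,0,0,0,0,0,0,-1,0,0,0,0,0,0,-1,0,0,0,0,0,0,-1,0,0,0,0,0,0,-1,0,0,0,0,0,0,-1,0,0,0,0,0,0,-1,0,0,0,0,0,0,-1,0,0,0,0,0,0], "force": 60}}

```text
t: 26.95
eef_pos: [0.6138, -0.1921, 0.048]
tool_rot: [0.002, 0.691, 0.723, 0.0]
contact_force: [-4.0, 0.2, 14.2]
gripper_width: 0.357
```

```bash
python3 - <<'E'
from h import *
st(); blobs()
E
```

```text
t 26.95 pos [ 613.8 -192.1   48. ] F [-4.   0.2 14.2] w 0.357
top blob [602.5  10.4] bbox [236 173  18  12 182]
top blob [594.1 179.9] bbox [174 175  38  12 367]
top blob [598.5  78.9] bbox [215 174  18  12 186]
```

Call:
{"method": "drive_tool", "body": {"series": [1,0,0,0,0,0,0,1,0,0,0,0,0,0,1,0,0,0,0,0,0,1,0,0,0,0,0,0,1,0,0,-40,0,0,0,1,0,0,-40,0,0,0,1,0,0,-40,0,0,0,1,0,0,0,0,0,0]}}

```text
t: 28.0
eef_pos: [0.6146, -0.1916, 0.1684]
tool_rot: [0.003, 0.691, 0.723, 0.002]
contact_force: [-0.2, 0.1, 0.3]
gripper_width: 1.004
```

```bash
python3 - <<'E'
from h import *
st(); blobs(); d=snap("top","top2",(145,145,345,250),4)
E
```

```text
t 28.0 pos [ 614.6 -191.6  168.4] F [-0.2  0.1  0.3] w 1.004
top blob [602.5  10.4] bbox [236 173  18  12 182]
top blob [594.1 178.3] bbox [174 175  39  12 372]
top blob [598.5  78.9] bbox [215 174  18  12 186]
```

View pics/top2.png

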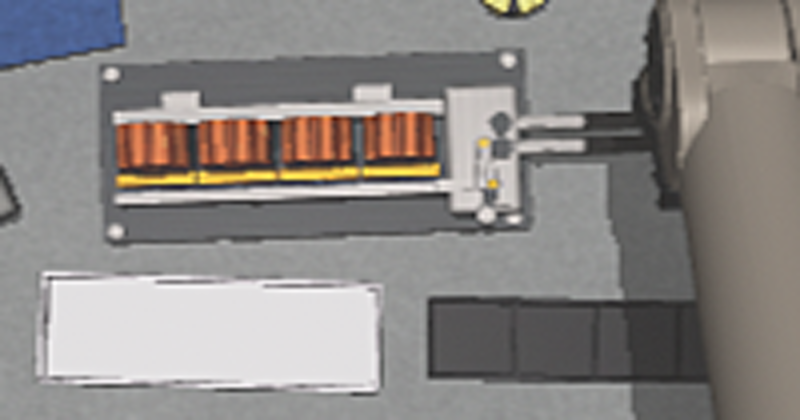

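Call:
{"method": "drive_tool", "body": {"series": [-1,0,0,0,0,0,0,-1,0,0,0,0,0,0,-1,0,0,0,0,0,0,-1,0,0,0,0,0,0,-1,0,0,0,0,0,0,-1,0,0,0,0,0,0,-1,0,0,0,0,0,0,-1,0,0,0,0,0,0,-1,0,0,0,0,0,0,-1,0,0,0,0,0,0,-1,0,0,0,0,0,0,-1,0,0,0,0,0,0]}}

```text
t: 29.6
eef_pos: [0.6124, -0.1914, 0.1648]
tool_rot: [0.0, 0.691, 0.723, 0.0]
contact_force: [-0.3, 0.1, -0.2]
gripper_width: -0.003
```

```bash
python3 - <<'E'
from h import *
to([632,-276,120]); d=snap("wrist","w5",scale=1.55)
E
```

```text
t 29.6 pos [ 612.4 -191.4  164.8] F [-0.3  0.1 -0.2] w -0.003
tool y yaw 2.6 zaxis [ 0.  0. -1.]
shift tool [-85.4  15.7  44.8]
```

View pics/w5.png

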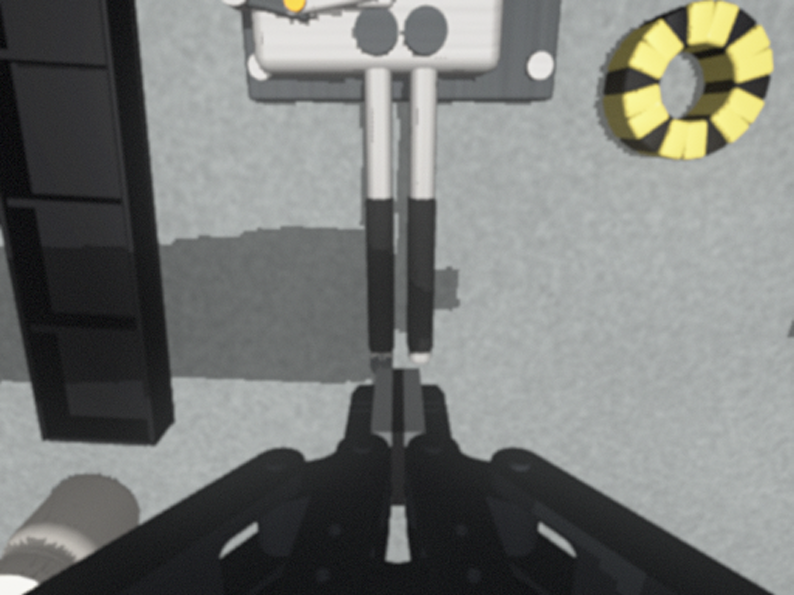

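Call:
{"method": "drive_tool", "body": {"series": [-1,-43,8,0,0,0,0,-1,-42,8,0,0,0,0,-1,0,0,25,0,0,0,-1,0,0,20,0,0,0,-1,0,0,0,0,0,0,-1,0,0,0,0,0,0,-1,0,0,0,0,0,0,-1,0,0,0,0,0,0,-1,0,0,0,0,0,0,-1,0,0,0,0,0,0,-1,0,0,0,0,0,0,-1,0,0,0,0,0,0]}}

```text
t: 31.15
eef_pos: [0.6322, -0.2756, 0.1198]
tool_rot: [-0.0, 0.691, 0.723, -0.0]
contact_force: [-0.3, 0.5, -0.4]
gripper_width: -0.002
```

```bash
python3 - <<'E'
from h import *
to([632,-276,48]); d=snap("wrist","w6",scale=1.55); blobs()
E
```

```text
t 31.15 pos [ 632.2 -275.6  119.8] F [-0.3  0.5 -0.4] w -0.002
tool y yaw 2.6 zaxis [-0.  0. -1.]
shift tool [-0.4 -0.2 71.8]
top blob [602.5  10.4] bbox [236 173  18  12 183]
top blob [594.1 179.9] bbox [174 175  38  12 365]
top blob [598.5  78.9] bbox [215 174  18  12 186]
```

View pics/w6.png

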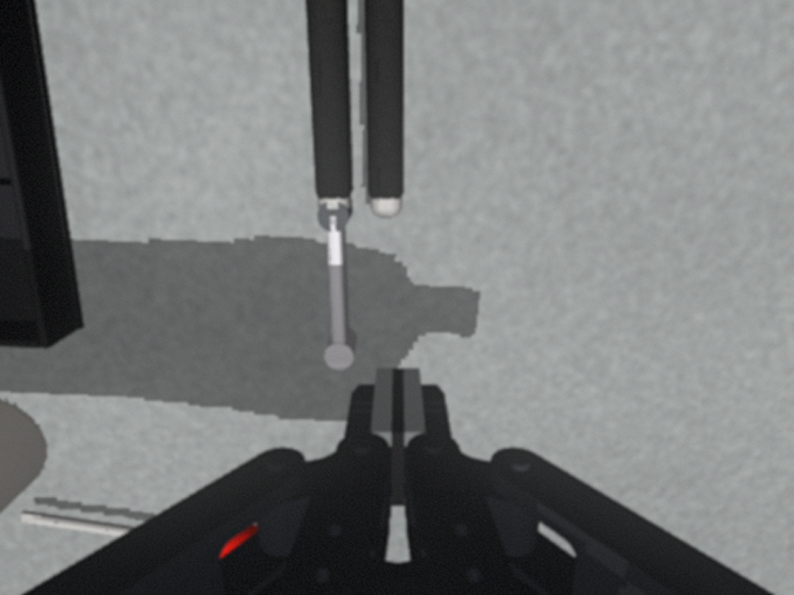

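```bash
python3 - <<'E'
from h import *
d=bot.read_camera("wrist")
for n,u,v in [("hinge",334,212),("mid",336,300),("tip",339,356),("tip end",339,368),("h+ end",386,210)]: print(n,(ray(d,u/1.55,v/1.55,.05)[:2]*1000).round(1))
E
```

```text
hinge [ 606.8 -227. ]
mid [ 607.8 -262. ]
tip [ 609.2 -286.4]
tip end [ 609.3 -291.9]
h+ end [ 626.2 -225.3]
```

Call:
{"method": "drive_tool", "body": {"series": [-1,3,4,0,0,0,0,-1,0,0,30,0,0,0,-1,0,0,25,0,0,0,-1,0,0,15,0,0,0,-1,0,0,0,0,0,0,-1,0,-6,0,0,0,0,-1,0,-6,0,0,0,0,-1,0,-6,0,0,0,0,-1,0,-6,0,0,0,0,-1,0,0,0,0,0,0]}}

```text
t: 32.55
eef_pos: [0.6119, -0.2737, 0.0502]
tool_rot: [0.0, 0.691, 0.723, 0.0]
contact_force: [2.6, 0.2, 0.8]
gripper_width: -0.001
```

```bash
python3 - <<'E'
from h import *
st(); blobs()
E
```

```text
t 32.55 pos [ 611.9 -273.7   50.2] F [2.6 0.2 0.8] w -0.001
top blob [602.5  10.4] bbox [236 173  18  12 183]
top blob [594.1 179.9] bbox [174 175  38  12 367]
top blob [598.5  78.9] bbox [215 174  18  12 186]
```

Call:
{"method": "drive_tool", "body": {"series": [-1,0,-5,0,0,0,0,-1,0,-5,0,0,0,0,-1,0,-4,0,0,0,0,-1,0,-4,0,0,0,0,-1,0,0,0,0,0,0]}}

```text
t: 33.22
eef_pos: [0.5932, -0.2745, 0.0495]
tool_rot: [-0.0, 0.691, 0.723, -0.0]
contact_force: [-0.1, -0.3, 0.3]
gripper_width: 0.0
```

```bash
python3 - <<'E'
from h import *
st(); blobs()
E
```

```text
t 33.23 pos [ 593.2 -274.5   49.5] F [-0.1 -0.3  0.3] w 0.0
top blob [602.5  10.4] bbox [236 173  18  12 183]
top blob [594.1 178.3] bbox [174 175  39  12 375]
top blob [598.5  78.9] bbox [215 174  18  12 187]
```

Call:
{"method": "drive_tool", "body": {"series": [-1,0,8,0,0,0,0,-1,0,0,-45,0,0,0,-1,0,0,-45,0,0,0,-1,0,0,-35,0,0,0,1,57,0,0,0,0,0,1,57,0,0,0,0,0,1,57,0,0,0,0,0,1,57,0,0,0,0,0,1,57,3,0,0,0,0,1,0,14,0,0,0,0,1,0,0,0,0,0,0]}}

```text
t: 34.65
eef_pos: [0.607, 0.0115, 0.1747]
tool_rot: [0.0, 0.691, 0.723, 0.0]
contact_force: [-0.6, -0.8, -0.3]
gripper_width: 1.002
```

```bash
python3 - <<'E'
from h import *
to([604.5,11,84]); blobs(); d=snap("wrist","w7",scale=1.55); blobs("wrist",.096,d)
E
```

```text
t 34.65 pos [607.   11.5 174.7] F [-0.6 -0.8 -0.3] w 1.002
tool y yaw 2.7 zaxis [ 0. -0. -1.]
shift tool [-0.4 -2.5 90.7]
top blob [594.1 178.3] bbox [174 175  39  12 373]
top blob [598.5  78.9] bbox [215 174  18  12 150]
wrist blob [599.  121.9] bbox [ 220    0   63   42 2492]
wrist blob [601.3  79.2] bbox [ 223   57   59   90 5038]
wrist blob [604.3  21.2] bbox [ 227  156   53   78 3937]
```

View pics/w7.png

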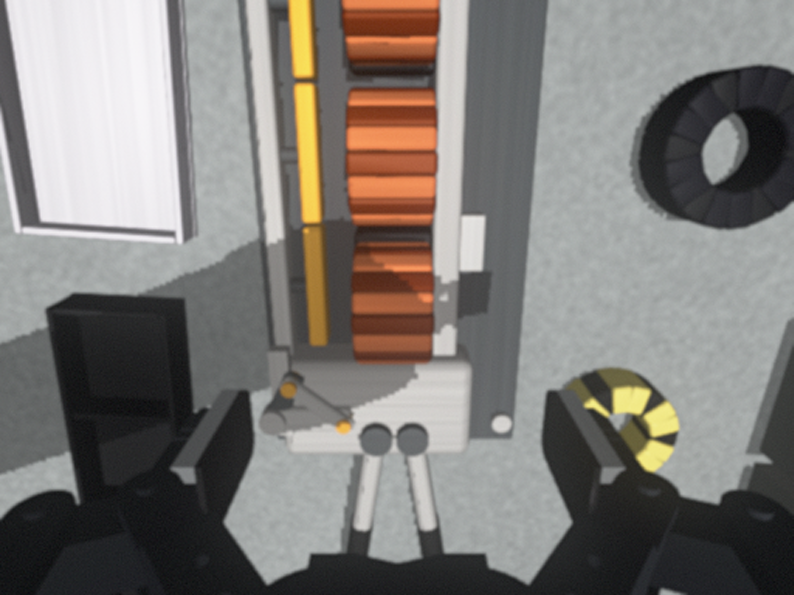

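Call:
{"method": "drive_tool", "body": {"series": [1,0,-2.5,30,0,0,0,1,0,0,40,0,0,0,1,0,0,21,0,0,0,1,0,0,0,0,0,0,-1,0,0,0,0,0,0,-1,0,0,0,0,0,0,-1,0,0,0,0,0,0,-1,0,0,0,0,0,0,-1,0,0,0,0,0,0,-1,0,0,0,0,0,0,-1,0,0,-30,0,0,0,-1,0,0,-40,0,0,0]}}

```text
t: 36.25
eef_pos: [0.6024, 0.0112, 0.1535]
tool_rot: [-0.001, 0.691, 0.723, -0.001]
contact_force: [-0.2, 0.1, -1.7]
gripper_width: 0.412
```

Call:
{"method": "drive_tool", "body": {"series": [-1,0,0,-20,0,0,0,-1,20,-53,0,0,0,0,-1,20,-53,0,0,0,0,-1,20,-53,0,0,0,0,-1,0,0,0,0,0,0.068,-1,0,0,40,0,0,0,-1,0,0,0,0,0,0,-1,0,0,0,0,0,0]}}

```text
t: 37.25
eef_pos: [0.4421, 0.0643, 0.1343]
tool_rot: [-0.0, 0.715, 0.699, 0.0]
contact_force: [0.6, -0.1, -1.4]
gripper_width: 0.413
```

```bash
python3 - <<'E'
from h import *
to([442.3,64,68]); blobs(); d=snap("wrist","w8",scale=1.55); blobs("wrist",.1,d)
E
```

```text
t 37.25 pos [442.1  64.3 134.3] F [ 0.6 -0.1 -1.4] w 0.413
tool y yaw -1.2 zaxis [-0.  0. -1.]
shift tool [-0.3  0.2 66.3]
top blob [594.1 178.3] bbox [174 175  39  12 376]
top blob [598.5  78.9] bbox [215 174  18  12 187]
wrist blob [550.7 144. ] bbox [ 474   24   38  109 2551]
wrist blob [558.7  89.8] bbox [ 461  144   51   97 3851]
wrist blob [442.7  52. ] bbox [  212   201    89   124 10202]
```

View pics/w8.png

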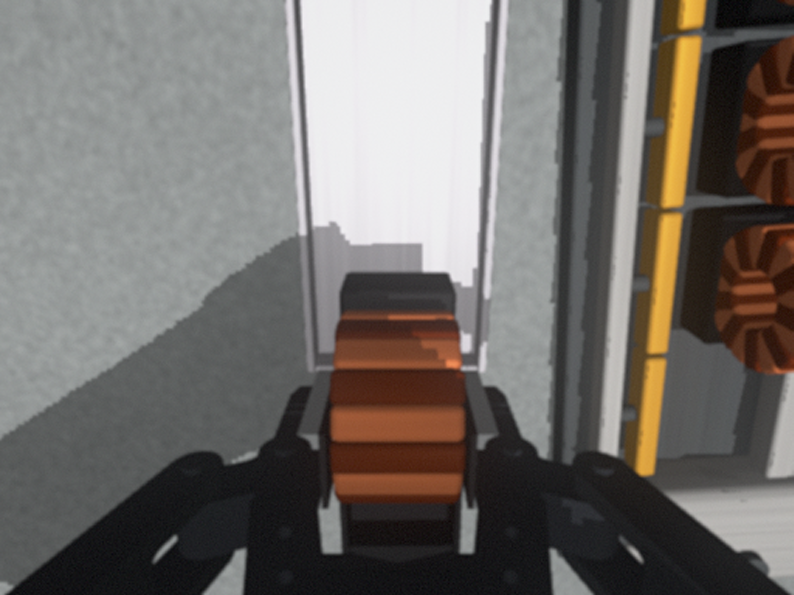

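Call:
{"method": "drive_tool", "body": {"series": [-1,0,0,30,0,0,0,-1,0,0,20,0,0,0,-1,0,0,10,0,0,0,-1,0,0,6,0,0,0,-1,0,0,0,0,0,0,-1,0,0,0,0,0,0]}}

```text
t: 38.1
eef_pos: [0.443, 0.0644, 0.0689]
tool_rot: [0.001, 0.715, 0.699, 0.001]
contact_force: [-1.0, -0.1, 6.7]
gripper_width: 0.411
```

Call:
{"method": "drive_tool", "body": {"series": [1,0,0,0,0,0,0,1,0,0,0,0,0,0,1,0,0,0,0,0,0,1,0,0,-35,0,0,0,1,0,0,-35,0,0,0,1,0,0,-35,0,0,-0.068,1,2,53,0,0,0,0,1,2,53,0,0,0,0,1,2,53,0,0,0,0,1,0,0,0,0,0,0,1,0,0,0,0,0,0]}}

```text
t: 39.48
eef_pos: [0.5997, 0.0775, 0.1721]
tool_rot: [-0.001, 0.691, 0.723, -0.001]
contact_force: [-1.1, 0.4, -0.0]
gripper_width: 0.998
```

```bash
python3 - <<'E'
from h import *
to([600.8,78.5,84]); blobs(); blobs("wrist",.096)
E
```

```text
t 39.48 pos [599.7  77.5 172.1] F [-1.1  0.4 -0. ] w 0.998
tool y yaw 2.7 zaxis [-0.002  0.    -1.   ]
shift tool [ 1.   1.3 88.1]
top blob [594. 193.] bbox [174 175  30  12 255]
top blob [440.7  70.3] bbox [220 223  12  11 102]
wrist blob [596.  188.6] bbox [ 228    0   63   43 2545]
wrist blob [597.8 145.9] bbox [ 229   57   60   92 5138]
wrist blob [601.   88.5] bbox [ 233  156   53   80 4049]
wrist blob [469.1  81.2] bbox [  11  160   84   75 5227]
```

Call:
{"method": "drive_tool", "body": {"series": [1,1,1,30,0,0,0,1,0,0,40,0,0,0,1,0,0,18,0,0,0,1,0,0,0,0,0,0,-1,0,0,0,0,0,0,-1,0,0,0,0,0,0,-1,0,0,0,0,0,0,-1,0,0,0,0,0,0,-1,0,0,0,0,0,0,-1,0,0,0,0,0,0,-1,0,0,-30,0,0,0,-1,0,0,-40,0,0,0]}}

```text
t: 41.08
eef_pos: [0.6005, 0.078, 0.1547]
tool_rot: [-0.001, 0.691, 0.723, -0.001]
contact_force: [0.8, -1.5, -1.7]
gripper_width: 0.413
```

Call:
{"method": "drive_tool", "body": {"series": [-1,0,0,-25,0,0,0,-1,20,-51,0,0,0,0,-1,20,-51,0,0,0,0,-1,21,-52,0,0,0,0,-1,0,0,0,0,0,0.068,-1,0,0,0,0,0,0,-1,0,0,0,0,0,0]}}

```text
t: 41.95
eef_pos: [0.4454, 0.1321, 0.18]
tool_rot: [0.0, 0.715, 0.699, 0.0]
contact_force: [-0.0, -0.1, -2.6]
gripper_width: 0.411
```

```bash
python3 - <<'E'
from h import *
to([443.8,132,68]); blobs(); blobs("wrist",.1)
E
```

```text
t 41.95 pos [445.4 132.1 180. ] F [-0.  -0.1 -2.6] w 0.411
tool y yaw -1.2 zaxis [ 0.001  0.    -1.   ]
shift tool [-1.00e-01 -1.70e+00  1.12e+02]
top blob [594.1 178.3] bbox [174 175  39  12 378]
top blob [440.8  62.2] bbox [220 223  17  11 185]
wrist blob [571.3 211.7] bbox [ 429   31   83   94 6649]
wrist blob [579.5 154.2] bbox [ 421  133   91   81 6387]
wrist blob [445.3  93. ] bbox [  213   200    88   124 10047]
```

Call:
{"method": "drive_tool", "body": {"series": [-1,0,-1.5,30,0,0,0,-1,0,0,40,0,0,0,-1,0,0,24,0,0,0,-1,0,0,12,0,0,0,-1,0,0,6,0,0,0,-1,0,0,0,0,0,0,-1,0,0,0,0,0,0]}}

```text
t: 42.92
eef_pos: [0.4429, 0.1322, 0.0697]
tool_rot: [0.001, 0.715, 0.699, -0.001]
contact_force: [-9.8, -2.8, 22.0]
gripper_width: 0.41
```

Call:
{"method": "drive_tool", "body": {"series": [1,0,0,0,0,0,0,1,0,0,0,0,0,0,1,0,0,0,0,0,0,1,0,0,-35,0,0,0,1,0,0,-35,0,0,0,1,0,0,-38,0,0,-0.068,1,2,52,0,0,0,0,1,2,52,0,0,0,0,1,1,52,0,0,0,0,1,0,0,0,0,0,0,1,0,0,0,0,0,0]}}

```text
t: 44.3
eef_pos: [0.5982, 0.1446, 0.1752]
tool_rot: [-0.001, 0.691, 0.723, -0.001]
contact_force: [-0.9, -0.8, -0.2]
gripper_width: 1.002
```

```bash
python3 - <<'E'
from h import *
to([598.5,144,84]); blobs(); blobs("wrist",.096)
E
```

```text
t 44.3 pos [598.2 144.6 175.2] F [-0.9 -0.8 -0.2] w 1.002
tool y yaw 2.7 zaxis [-0.002  0.    -1.   ]
shift tool [-0.6  0.4 91.2]
top blob [440.  138.3] bbox [199 223  12  11  98]
wrist blob [594.9 212.9] bbox [ 227   58   59   90 4919]
wrist blob [597.6 154.9] bbox [ 230  156   53   79 3919]
wrist blob [467.6 122.2] bbox [  16  158   91  149 9410]
```

Call:
{"method": "drive_tool", "body": {"series": [1,0,0.5,30,0,0,0,1,0,0,40,0,0,0,1,0,0,21,0,0,0,1,0,0,0,0,0,0,-1,0,0,0,0,0,0,-1,0,0,0,0,0,0,-1,0,0,0,0,0,0,-1,0,0,0,0,0,0,-1,0,0,0,0,0,0,-1,0,0,0,0,0,0,-1,0,0,-30,0,0,0,-1,0,0,-40,0,0,0]}}

```text
t: 45.9
eef_pos: [0.5985, 0.144, 0.1548]
tool_rot: [-0.001, 0.691, 0.723, -0.001]
contact_force: [0.7, 0.1, -2.6]
gripper_width: 0.415
```

Call:
{"method": "drive_tool", "body": {"series": [-1,0,0,-25,0,0,0,-1,21,-50,0,0,0,0,-1,21,-50,0,0,0,0,-1,21,-50,0,0,0,0,-1,0,0,0,0,0,0.068,-1,0,0,0,0,0,0,-1,0,0,0,0,0,0]}}

```text
t: 46.78
eef_pos: [0.4473, 0.2003, 0.18]
tool_rot: [0.0, 0.715, 0.699, 0.0]
contact_force: [-0.2, -0.3, -2.5]
gripper_width: 0.412
```

```bash
python3 - <<'E'
from h import *
to([445.3,200,69]); blobs(); blobs("wrist",.1)
E
```

```text
t 46.77 pos [447.3 200.3 180. ] F [-0.2 -0.3 -2.5] w 0.412
tool y yaw -1.2 zaxis [ 0.  0. -1.]
shift tool [ -0.3  -2.1 111. ]
top blob [592.1 212.5] bbox [174 176  18  11 186]
top blob [440.1 130.2] bbox [199 223  17  11 186]
top blob [440.8  62.2] bbox [220 223  17  11 185]
wrist blob [577.5 221.1] bbox [ 415  135   90   81 6247]
wrist blob [446.8 146.6] bbox [  213   199    88   162 11657]
```

Call:
{"method": "drive_tool", "body": {"series": [-1,0,-2,30,0,0,0,-1,0,0,40,0,0,0,-1,0,0,24,0,0,0,-1,0,0,11,0,0,0,-1,0,0,5,0,0,0,-1,0,0,0,0,0,0,-1,0,0,0,0,0,0]}}

```text
t: 47.75
eef_pos: [0.4453, 0.2008, 0.0705]
tool_rot: [0.0, 0.715, 0.699, 0.001]
contact_force: [-0.4, 0.1, -2.0]
gripper_width: 0.41
```

Call:
{"method": "drive_tool", "body": {"series": [-1,0,0,1.5,0,0,0,-1,0,0,1,0,0,0,-1,0,0,0,0,0,0]}}

```text
t: 48.12
eef_pos: [0.4453, 0.2009, 0.0697]
tool_rot: [0.001, 0.715, 0.699, 0.001]
contact_force: [-8.0, -4.7, 26.3]
gripper_width: 0.41
```

Call:
{"method": "drive_tool", "body": {"series": [1,0,0,0,0,0,0,1,0,0,0,0,0,0,1,0,0,0,0,0,0,1,0,0,-35,0,0,0,1,0,0,-35,0,0,0,1,0,0,-38,0,0,-0.068,1,1,50,0,0,0,0,1,1,50,0,0,0,0,1,1,50,0,0,0,0,1,0,0,0,0,0,0,1,0,0,0,0,0,0]}}

```text
t: 49.5
eef_pos: [0.5935, 0.2106, 0.1746]
tool_rot: [-0.001, 0.691, 0.723, -0.001]
contact_force: [-0.6, -0.0, -0.1]
gripper_width: 0.997
```

```bash
python3 - <<'E'
from h import *
to([595.5,210.5,84]); blobs(); blobs("wrist",.096)
E
```

```text
t 49.5 pos [593.5 210.6 174.6] F [-0.6 -0.  -0.1] w 0.997
tool y yaw 2.7 zaxis [-0.002 -0.    -1.   ]
shift tool [-0.2  2.2 90.6]
top blob [442.6 208. ] bbox [177 222  13  11  87]
wrist blob [466.4 183. ] bbox [  24  155   87  170 9711]
wrist blob [594.5 221.3] bbox [ 233  156   52   79 3931]
```

Call:
{"method": "drive_tool", "body": {"series": [1,0,1.5,30,0,0,0,1,0,0,40,0,0,0,1,0,0,21,0,0,0,1,0,0,0,0,0,0,-1,0,0,0,0,0,0,-1,0,0,0,0,0,0,-1,0,0,0,0,0,0,-1,0,0,0,0,0,0,-1,0,0,0,0,0,0,-1,0,0,0,0,0,0,-1,0,0,-30,0,0,0,-1,0,0,-40,0,0,0]}}

```text
t: 51.1
eef_pos: [0.5949, 0.2099, 0.154]
tool_rot: [-0.001, 0.691, 0.723, -0.001]
contact_force: [0.2, -0.2, -2.5]
gripper_width: 0.409
```

Call:
{"method": "drive_tool", "body": {"series": [-1,0,0,-25,0,0,0,-1,21.5,-48.5,0,0,0,0,-1,21.5,-48.5,0,0,0,0,-1,21.5,-48.5,0,0,0,0,-1,0,0,0,0,0,0.068,-1,0,0,0,0,0,0,-1,0,0,0,0,0,0]}}

```text
t: 51.98
eef_pos: [0.4482, 0.2678, 0.1793]
tool_rot: [0.0, 0.715, 0.699, 0.0]
contact_force: [0.3, -0.5, -2.3]
gripper_width: 0.414
```

```bash
python3 - <<'E'
from h import *
to([446.8,267.5,69]); blobs(); blobs("wrist",.1)
E
```

```text
t 51.98 pos [448.2 267.8 179.3] F [ 0.3 -0.5 -2.3] w 0.414
tool y yaw -1.3 zaxis [ 0. -0. -1.]
shift tool [ -0.3  -1.4 110.3]
top blob [442.7 199.9] bbox [177 222  18  11 180]
top blob [440.1 130.2] bbox [199 223  17  11 186]
top blob [440.8  62.2] bbox [220 223  17  11 185]
wrist blob [447.4 213.7] bbox [  212   199    89   164 11468]
```

Call:
{"method": "drive_tool", "body": {"series": [-1,0,-1.5,30,0,0,0,-1,0,0,40,0,0,0,-1,0,0,24,0,0,0,-1,0,0,10,0,0,0,-1,0,0,6,0,0,0,-1,0,0,1,0,0,0,-1,0,0,0,0,0,0]}}

```text
t: 52.95
eef_pos: [0.4466, 0.2687, 0.0694]
tool_rot: [0.0, 0.715, 0.699, 0.001]
contact_force: [-2.6, -1.0, 3.7]
gripper_width: 0.413
```

Touching; release, rise and step aside for a clear view.

Call:
{"method": "drive_tool", "body": {"series": [1,0,0,0,0,0,0,1,0,0,0,0,0,0,1,0,0,0,0,0,0,1,0,0,-40,0,0,0,1,0,0,-40,0,0,0,1,0,0,-50,0,0,0,1,-50,0,0,0,0,0,1,-50,0,0,0,0,0,1,-50,0,0,0,0,0,1,-50,0,0,0,0,0,1,-50,0,0,0,0,0,1,-50,0,0,0,0,0]}}

```text
t: 54.45
eef_pos: [0.4394, -0.0332, 0.1985]
tool_rot: [0.0, 0.715, 0.699, 0.0]
contact_force: [0.5, -0.4, 0.0]
gripper_width: 0.999
```

Call:
{"method": "drive_tool", "body": {"series": [1,-50,0,0,0,0,0,1,-50,0,0,0,0,0,1,0,0,0,0,0,0,1,0,0,0,0,0,0,1,0,0,0,0,0,0]}}

```text
t: 55.08
eef_pos: [0.4375, -0.1302, 0.1984]
tool_rot: [-0.0, 0.714, 0.7, 0.0]
contact_force: [0.2, -0.5, 0.2]
gripper_width: 0.998
```

```bash
python3 - <<'E'
from h import *
st(); blobs(); a=snap("top")["pixels"][60:260,90:400]; b=snap("scene")["pixels"][100:300,150:460]
cv2.imwrite("pics/fin.png",cv2.resize(np.vstack([a,b]),None,fx=1.5,fy=1.5,interpolation=cv2.INTER_CUBIC))
E
```

```text
t 55.08 pos [ 437.5 -130.2  198.4] F [ 0.2 -0.5  0.2] w 0.998
top blob [443.6 267.9] bbox [156 221  18  12 186]
top blob [430.1 160.8] bbox [180 223  36  17 375]
top blob [440.8  62.2] bbox [220 223  17  11 185]
```

View pics/fin.png

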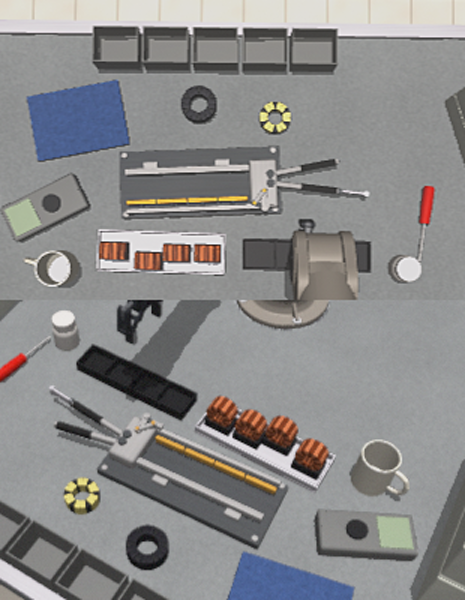

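```bash
python3 - <<'E'
from h import *
a=snap("top")["pixels"][210:250,145:245]; b=snap("scene")["pixels"][155:235,275:375]
cv2.imwrite("pics/fin2.png",cv2.resize(np.vstack([a,b]),None,fx=5,fy=4.9,interpolation=cv2.INTER_CUBIC))
E
```

```text
(no output)
```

View pics/fin2.png

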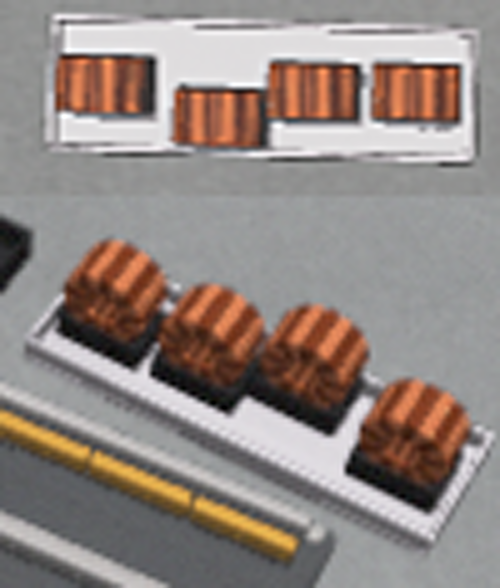

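```bash
python3 - <<'E'
from h import *
d=bot.read_camera("top"); h=cv2.cvtColor(d["pixels"],cv2.COLOR_BGR2HSV); m=cv2.inRange(h,(3,120,50),(14,255,255))
m[:,198:]=0; m[:,:178]=0; ys,xs=np.nonzero(m[200:260]); ys+=200; print(xs.min(),xs.max(),ys.min(),ys.max())
p=ray(d,(xs.min()+xs.max())/2,(ys.min()+ys.max())/2,.065)*1000; print(p)
to([p[0]+3,p[1]+.5,175])
E
```

```text
180 196 228 239
[421.76106189 191.41069994  65.        ]
t 55.38 pos [ 437.4 -131.1  198.4] F [-0.5 -0.6  0.4] w 0.999
tool y yaw -1.2 zaxis [ 0. -0. -1.]
shift tool [322.7 -19.4  23.3]
```

Call:
{"method": "drive_tool", "body": {"series": [1,54,-3,0,0,0,0,1,54,-3,0,0,0,0,1,54,-3,0,0,0,0,1,54,-3,0,0,0,0,1,54,-3,0,0,0,0,1,53,-4,20,0,0,0,1,0,0,0,0,0,0,1,0,0,0,0,0,0]}}

```text
t: 56.38
eef_pos: [0.4252, 0.1914, 0.1781]
tool_rot: [-0.0, 0.715, 0.699, -0.0]
contact_force: [0.5, -0.1, 0.2]
gripper_width: 1.001
```

```bash
python3 - <<'E'
from h import *
to([425,192,69]); d=snap("wrist","w9",scale=1.55)
E
```

```text
t 56.38 pos [425.2 191.4 178.1] F [ 0.5 -0.1  0.2] w 1.001
tool y yaw -1.2 zaxis [-0.001 -0.001 -1.   ]
shift tool [ 7.000e-01 -1.000e-01  1.091e+02]
```

View pics/w9.png

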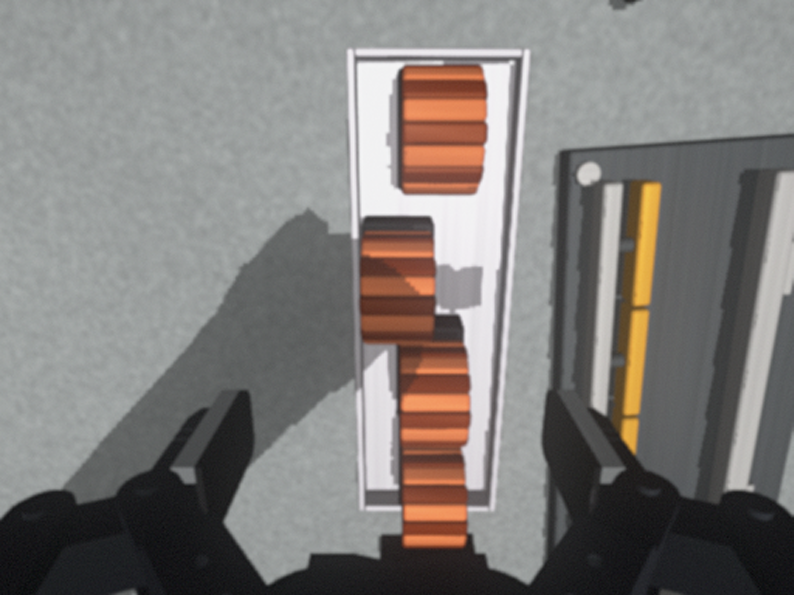

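Call:
{"method": "drive_tool", "body": {"series": [1,1,0,40,0,0,0,1,0,0,40,0,0,0,1,0,0,29,0,0,0,1,0,0,0,0,0,0,-1,0,0,0,0,0,0,-1,0,0,0,0,0,0,-1,0,0,0,0,0,0,-1,0,0,0,0,0,0,-1,0,0,0,0,0,0,-1,0,0,0,0,0,0,-1,0,0,-15,0,0,0,-1,0,0,-25,0,0,0]}}

```text
t: 57.92
eef_pos: [0.4247, 0.1925, 0.11]
tool_rot: [-0.0, 0.715, 0.699, -0.001]
contact_force: [0.4, 0.7, -1.9]
gripper_width: 0.411
```

Call:
{"method": "drive_tool", "body": {"series": [-1,8,20,0,0,0,0,-1,0,0,0,0,0,0,-1,0,0,0,0,0,0]}}

```text
t: 58.3
eef_pos: [0.4447, 0.1999, 0.1093]
tool_rot: [-0.0, 0.715, 0.699, -0.001]
contact_force: [0.2, 0.3, -2.6]
gripper_width: 0.409
```

```bash
python3 - <<'E'
from h import *
to([445.3,200.5,69]); blobs()
E
```

```text
t 58.3 pos [444.7 199.9 109.3] F [ 0.2  0.3 -2.6] w 0.409
tool y yaw -1.3 zaxis [-0.001 -0.001 -1.   ]
shift tool [ 0.7  0.6 40.3]
top blob [440.1 130.2] bbox [199 223  17  11 183]
top blob [440.8  62.2] bbox [220 223  17  11 185]
```

Call:
{"method": "drive_tool", "body": {"series": [-1,0.5,0.5,15,0,0,0,-1,0,0,15,0,0,0,-1,0,0,7,0,0,0,-1,0,0,3,0,0,0,-1,0,0,0,0,0,0,-1,0,0,0,0,0,0]}}

```text
t: 59.1
eef_pos: [0.4447, 0.2004, 0.0702]
tool_rot: [0.0, 0.715, 0.699, -0.002]
contact_force: [-9.5, -5.3, 24.2]
gripper_width: 0.411
```

Call:
{"method": "drive_tool", "body": {"series": [1,0,0,0,0,0,0,1,0,0,0,0,0,0,1,0,0,0,0,0,0,1,0,0,-40,0,0,0,1,0,0,-40,0,0,0,1,0,0,-50,0,0,0,1,-50,0,0,0,0,0,1,-50,0,0,0,0,0,1,-50,0,0,0,0,0,1,-50,0,0,0,0,0,1,-50,0,0,0,0,0,1,-50,0,0,0,0,0]}}

```text
t: 60.6
eef_pos: [0.4393, -0.1008, 0.1993]
tool_rot: [0.0, 0.715, 0.699, 0.0]
contact_force: [0.7, -0.3, -0.1]
gripper_width: 1.003
```

Call:
{"method": "drive_tool", "body": {"series": [1,0,0,0,0,0,0,1,0,0,0,0,0,0,1,0,0,0,0,0,0]}}

```text
t: 60.98
eef_pos: [0.4396, -0.0977, 0.1993]
tool_rot: [-0.0, 0.714, 0.7, 0.0]
contact_force: [-0.4, -0.2, 0.1]
gripper_width: 1.004
```

```bash
python3 - <<'E'
from h import *
st(); blobs(); a=snap("top")["pixels"][60:260,90:400]; b=snap("scene")["pixels"][100:300,150:460]
cv2.imwrite("pics/fin3.png",cv2.resize(np.vstack([a,b]),None,fx=1.5,fy=1.5,interpolation=cv2.INTER_CUBIC))
E
```

```text
t 60.98 pos [439.6 -97.7 199.3] F [-0.4 -0.2  0.1] w 1.004
top blob [443.6 267.9] bbox [156 221  18  12 187]
top blob [441.1 198.2] bbox [178 222  17  12 173]
top blob [440.1 130.2] bbox [199 223  17  11 183]
top blob [440.8  62.2] bbox [220 223  17  11 185]
```

View pics/fin3.png

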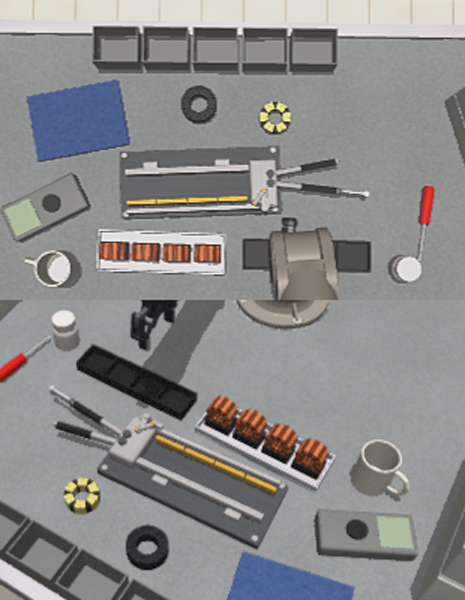

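All four chokes stand in a neat row in the tray, the pliers are open and nothing else has moved.

```bash
python3 -c "
from station import bot
print(bot.hand_in())"
```

```text
the job is handed in; nothing more can be done
None
```

The job is done and handed in at about 61 s on the robot clock; no verdict was reported.

- **Clamping:** There were four chokes in the bin. I stood all four between the jaws and squeezed the handles until the pliers locked. I then let go, and the top view showed them still locked on the whole batch. They stayed clamped and untouched for well over 3 s, roughly from t = 27.4 s to 32 s.
- **Release and tray:** I pushed the release lever aside and the pliers sprang open. I then moved the chokes one by one into the tray.
- **Knocked choke:** After the last placing, one choke had been knocked about 2 cm against the tray wall, still upright. I picked it up and put it back in the row.
- **Last checks:** The final top and scene pictures show four upright chokes in a row in the tray, at y of about 62, 130, 198 and 268 mm. The bin is empty, the pliers are open, the other things look unmoved, and the arm touches nothing.
- **Disagreements:** The top and wrist cameras differed by 2 to 5 mm in x. I relied on the wrist camera, and every fit had room to spare. Contact force at set-down reached 26 N at most, below the 40 N limit.

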